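# Fit the shredding disc to the drive and hold it down

## Task

Get the vegetable shredder ready for the carrots: turn the clamp knob on its sliding cover anticlockwise until the knob's arm is well clear of the stop post, and slide the cover all the way back off the drive socket. Then take the shredding disc (the one with the bar handle) from its stand, turn it until the cross-shaped spline on its stem meshes with the socket, push it fully home and press the sprung socket down to its stop. Finish while still gripping the disc and pressing it down; leave the slicing disc and everything else on the counter where they are.

Things in the scene. Friction and masses are not known exactly. Their poses are not given: they have to be found in the camera images.
- press (a joint): Travel of the sprung drive socket: 0 = up, 0.008 m = pressed down to its stop. Takes 6 N to start and about 11 N to reach the stop.
- shredder: Motor base of a vegetable shredder: white box, aluminium deck, 150 x 255 x 90 mm, fixed to the counter. Origin on the counter straight under the drive socket's axis; z up; deck top at z = 0.090. In its own frame it spans x -0.075 to 0.075, y -0.185 to 0.070. Two steel rails, 6 mm high, guide the cover along y.
- cover (a joint): Slide of the flat steel cover (52 x 108 mm, top 6 mm above the deck): 0 = shut over the socket, 0.085 m = fully open. Moves along the base's -y against 2 N of friction and stays where left; the clamp knob on it is its grip. Locked (the knob's arm runs into the stop post within a few mm) until the clamp is turned.
- stop_post_top (a point): Top centre of the fixed steel stop post, 12 x 10 x 12 mm, beside the cover on the deck at x = 0.038, y = -0.0655 of the base.
- clamp (a joint): Angle of the clamp knob on the cover: 0 = arm along the base's +x, behind the stop post (locked); grows anticlockwise seen from above to its end stop at 1.5 rad; the arm clears the post above about 0.85 rad. Starts between 0 and 0.12. Friction 0.06 N m, stays where it is left.
- clamp_grip (a point): On the axis of the black clamp knob, 3 mm under its top, 131 mm above the counter: the height for the TCP. Rides on the cover, 55 mm to the base's -y of the socket axis when shut. Upright bar grip 38 mm long along this point's x, 13 mm thick, 32 mm tall; below it an arm reaches 42 mm from the axis along +x, 8 mm wide, its top 29 mm below this point.
- drive_top (a point): Centre of the upper face of the steel drive socket, in a 42 mm round well of the deck, 89 mm above the counter when up; under the cover while that is shut. Its cross-shaped slot, 8 mm wide, 26 mm deep, has its arms along this point's x and y; z up. It goes down with the press and can turn on its axis against friction (0.08 N m); its angle varies by start.
- shred_disc: Shredding disc, about 0.2 kg: steel plate 84 mm across, 4 mm thick, rings of small dark teeth, upright black BAR handle 40 mm long along its x, 14 mm thick, top 39 mm above the origin. Origin: centre of the plate's underside; z up. Starts on stand_a, stem hanging in the hole, origin 45 mm above the counter, any yaw. Fully home its origin is 18 mm above point drive_top.
- stem_tip (a point): Lowest point of the shredding disc's stem, 43 mm below its origin, axes as the disc's. Under the plate a black collar 28 mm across, 18 mm long, then a cross-shaped steel stem: wings 22 mm across and 6 mm thick along x and y, the last 3 mm a wedge. It meshes in any of four positions, a quarter turn apart; the collar's underside then rests on the socket.
- slice_disc: The other disc, to be left alone: same plate with one long slit and a ROUND black knob, 26 mm across, top 28 mm above its origin (plate underside centre), on the other stand.
- stand_a: White ring-shaped stand, fixed, 72 mm across, hole 44 mm, 45 mm tall; origin at the centre of its underside. Carries the shredding disc; the two stands change places by start.
- stand_b: An equal stand that carries the slicing disc.
- carrot: Carrot, 125 mm long, 30 mm thick, lying on the cutting board; bystander.
- y_peeler: Black Y-shaped peeler, 125 mm long, on the board; bystander.
- swivel_peeler: Black straight peeler, 185 mm long, on the board; bystander.
- measuring_cup: White plastic measuring cup with a handle, 86 mm across, 65 mm tall; bystander.
- spoon: Steel spoon, 130 mm long; bystander.
- bowl: White bowl, 130 mm across, 55 mm tall, beyond the stands; bystander.
- jar: Glass jar, 68 mm across, 100 mm tall, beyond the shredder; bystander.
Mind the look-alikes: they are no part of the job. What is shaped like the shred_disc but red is not meant.

How it is judged:
By the outcome, as a careful person would: the job done as asked, in the order asked, and still so for the second after the job is handed in, while the arm keeps its last pose, push and grip.
It also fails if it takes over 54 s, if anything falls off the work surface, if the arm or the gripper's body presses on something with over 40 N, if the wrist force passes 120 N, or if a joint passes its speed limit or range.

## Robot

A 6-joint arm with a two-finger parallel gripper is mounted at the origin on the work surface. World frame = base frame: x ahead of the robot, y to its left, z up, the work surface at z = 0. Lengths are in mm, angles in rad, forces in N, time in s.
With the tool pointing down it reaches from about 350 to 775 mm from the base axis. Payload 7.3 kg.
Tool frame: the origin (TCP) lies between the finger pads, 19 mm behind the fingertips; this is the grasp point; z points along the fingers, y is the line along which they close (so a half turn about z gives the same grasp; the last joint's range is limited). The gripper opens to 92 mm and grips with 3 to 60 N. Pads are 19 mm wide; open, the fingers measure 130 mm over their backs; the gripper's body (75 mm by 190 mm) begins 47 mm behind the grasp point.
Start: joints at [-1.294, 0.342, 1.524, -0, 1.275, -0.146], TCP at [215.439, -478.779, 245.541] pointing down, gripper open.
Joint ranges: [-2.53, 2.53], [-0.77, 2.02], [0.04, 2.7], [-1, 4.14], [0.28, 2.66], [-3.11, 3.11]. Speed limits (rad/s): [2.57, 2.57, 3.14, 3.14, 3.14, 3.14].

## Interface

Orientations are given as [roll, pitch, yaw] about the fixed x, y, z axes, in that order (R = Rz(yaw) Ry(pitch) Rx(roll)).
In Python, from plant import monitor, optics, workorder gives the robot as it stands. The module is installed in compiled form; this text tells all that it offers.
- The arm moves only by the tool servo_tool, never from a script. Its arguments are lists of equal length, an entry for each row: "linear": the shift along the tool's x, y, z as a fraction of full scale, a list of three; "spin": the turn about the tool's z as a fraction of full scale. In form: {"linear": [[dx, dy, dz], ...], "spin": [spin, ...]}. A call has exactly 8 rows; each row shifts and turns the commanded pose from where the row before left it, along the tool's axes as they then stand; what a row does not reach is not made up. Full scale, the value 1, is 200 mm for a shift and 90 degrees for a turn. A row lasts 1/8 s, in which the tool goes at most 62.5 mm and 10.7 degrees, less where a joint would pass 70% of its speed; a pose out of reach is approached as far as the arm can. A call with a number of a shift or a turn outside -1 to 1 is refused whole. A call with a gripper value outside its range is refused whole. "hand" is the opening, from -1 (shut) to 1 (fully open), set as the call begins (left out, the last holds). The fingers move at their own pace and stop on an object; the grip force is fixed at half the most. Time passes only in rows, so rows that do not move let the fingers close, or fill a call up. It gives the time, the measured TCP pose, the force, the opening and the grip force at its end, in the units of the state.
- monitor.get_obs(): the state, without advancing time (a new reading comes with each control period).
- optics.capture(name): name is "scene" or "top" or "wrist"; returns a dict with "frame" (480x640x3 uint8, blue, green, red), "K" (3x3 intrinsics, pixels), "world_to_cam" (4x4, takes a point from world to camera coordinates). Camera axes: x right, y down, z forward; pixel columns grow to the right and rows downward; lengths in mm; the calibration is good to about 2 mm. The wrist camera is an equidistant fisheye: a pixel r from the principal point sees the ray r / f radians off the axis. A picture is of the moment at which its call begins. There is no depth.
- workorder.close_job(): hands the job in; it is judged then, once.
The state is a dict: "time": time; "joint_positions": joint angles; "dq": joint speeds; "tau": joint torques, N m; "tool_pos": TCP position; "tcp_rot": TCP orientation; "contact_force": force on the tool from outside, world axes, zero at the start; "moment": the same for the moment, N m; "grip_width": finger opening in mm; "finger_force": force on a finger pad.
Only numpy, scipy, OpenCV 4.12 (cv2) and the standard library are available. Lean on these libraries where they do the work, as an engineer would, in place of code of your own. Each camera call takes 0.05 s, during which the arm holds its last target. There are 200 camera calls.

## Working session

There is one attempt and no reset: what is moved stays moved. The work goes in short steps, Python scripts to look and compute and a tool call to move; the robot and the scene stay as the last step left them, time stands still between calls to the robot, and variables do not carry over. Pictures are saved under pics/ and viewed, at most 10 in all, crops included, and the job is handed in when it is done.

Besides the shell and the picture viewer there is one more tool, called after "Call:" in YAML: its name, and indented under it one key for each argument. servo_tool: Moves the arm, as the interface text tells. Shift numbers are shares of 200 mm and turn numbers shares of 90 degrees, none past 1 either way. Its arguments: {"type":"object","properties":{"linear":{"type":"array","items":{"type":"array","items":{"type":"number","minimum":-1,"maximum":1}}},"spin":{"type":"array","items":{"type":"number","minimum":-1,"maximum":1}},"hand":{"type":"number"}},"required":["linear","spin"]}

```bash
mkdir -p pics
cat > h.py <<'E'
import numpy as np, cv2
from plant import monitor, optics, workorder
def grab(n,f):
    d=optics.capture(n); cv2.imwrite('pics/'+f+'.png',d['frame']); np.savez('pics/'+f+'.npz',**d); return d
def ray(d,u,v,fish=False):
    K=d['K'];M=d['world_to_cam'];x=(u-K[0,2])/K[0,0];y=(v-K[1,2])/K[1,1]
    if fish:
        r=np.hypot(x,y); c=np.array([x/r*np.sin(r),y/r*np.sin(r),np.cos(r)]) if r>1e-9 else np.array([0,0,1.])
    else: c=np.array([x,y,1.])
    R=M[:3,:3]; return -R.T@M[:3,3], R.T@c
def onz(d,u,v,z,fish=False):
    o,r=ray(d,u,v,fish); return o+r*(z-o[2])/r[2]
def proj(d,p,fish=False):
    K=d['K'];c=d['world_to_cam']@np.r_[p,1]
    if fish:
        t=np.arctan2(np.hypot(c[0],c[1]),c[2]);s=t/np.hypot(c[0],c[1]);x,y=c[0]*s,c[1]*s
    else: x,y=c[0]/c[2],c[1]/c[2]
    return K[0,0]*x+K[0,2],K[1,1]*y+K[1,2]
def load(f): return dict(np.load('pics/'+f+'.npz'))
E
python3 - <<'E'
from h import *
np.set_printoptions(suppress=True,precision=3)
for n in('top','scene','wrist'):
    d=grab(n,n+'0'); print(n,d['K'].round(1).tolist(),(-d['world_to_cam'][:3,:3].T@d['world_to_cam'][:3,3]).round(0))
print(monitor.get_obs())
E
```

```text
top [[589.6, 0.0, 318.6], [0.0, 589.6, 240.9], [0.0, 0.0, 1.0]] [ 271.  -42. 1496.]
scene [[465.6, 0.0, 320.3], [0.0, 465.6, 241.5], [0.0, 0.0, 1.0]] [1300.   65.  949.]
wrist [[371.6, 0.0, 316.7], [0.0, 371.6, 240.1], [0.0, 0.0, 1.0]] [ 281. -449.  384.]
{'time': 0.15, 'joint_positions': array([-1.294,  0.343,  1.525, -0.   ,  1.275, -0.146]), 'dq': array([-0.001, -0.005, -0.003, -0.001,  0.001, -0.   ]), 'tau': array([  0.001, -43.147, -24.435,   0.072,   0.054,  -0.   ]), 'tool_pos': array([ 215.344, -478.467,  244.996]), 'tcp_rot': array([-3.14 , -0.   ,  0.423]), 'contact_force': array([-0.413, -0.071,  0.291]), 'moment': array([ 0.038, -0.042,  0.036]), 'finger_force': 0.0, 'grip_width': 92.21992086964661}
```

View pics/top0.png

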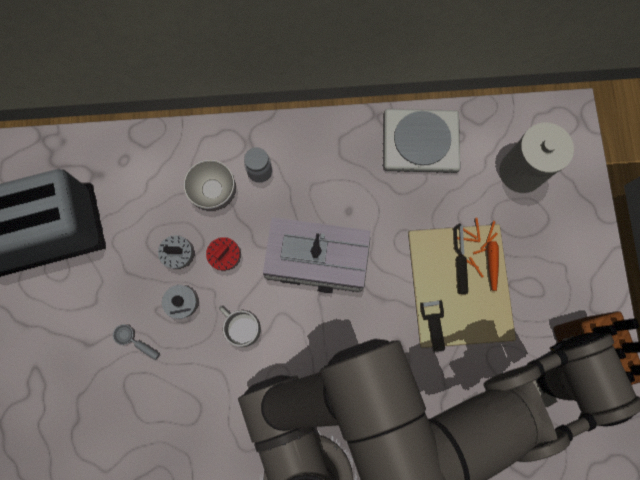

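View pics/scene0.png

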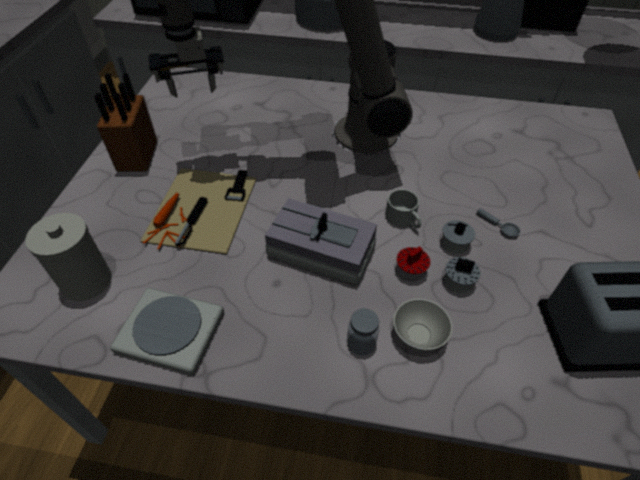

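The top view shows the shredder at about (318,257), with the knob at (316,248) and its arm pointing up in the image. The cover is at (282-327, 248). The shredding disc (toothed, black bar) is at (176,250), the red decoy at (223,253) and the slicing disc at (180,302).

Run:
```python
from h import *
np.set_printoptions(suppress=True,precision=1)
d=load('top0')
for n,u,v,z in [('knob',316,250,134),('bl',264,276,90),('br',363,288,90),('tl',275,221,90),('tr',369,231,90),('disc',175,252,49),('slice',180,302,49)]: print(n,onz(d,u,v,z))
im=cv2.resize(d['frame'][205:315,150:380],None,fx=3.4,fy=3.4,interpolation=cv2.INTER_CUBIC)
im=cv2.convertScaleAbs(im,alpha=1.5); cv2.imwrite('pics/c1.png',im)
```

```text
knob [531.5 -58.4 134. ]
bl [485.5  70.5  90. ]
br [ 439.2 -164.5   90. ]
tl [619.4  36.1  90. ]
tr [ 577.6 -191.6   90. ]
disc [568.3 291.9  49. ]
slice [442.5 282.7  49. ]
```

View pics/c1.png

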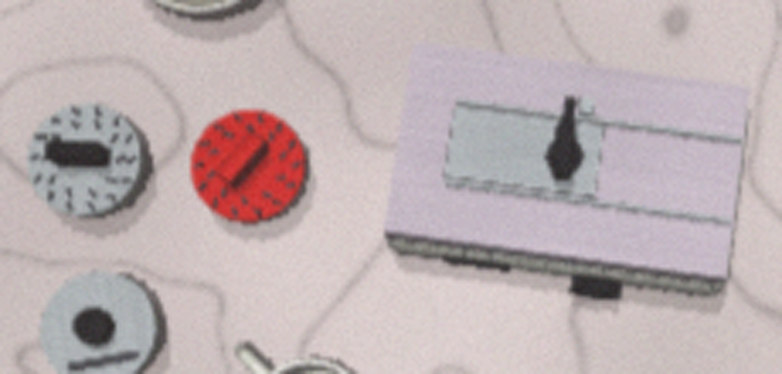

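The crop shows the deck corners at (415,42), (748,90), (727,278) and (386,237). The knob is at (565,155) with its arm up to (570,98), and the post is just right of it at (587,107). The shredding disc is at (86,160) with its bar nearly horizontal.

```bash
cat >> h.py <<'E'
def rigid(a,b): # 2D a->b
    a=np.array(a,float);b=np.array(b,float);ca,cb=a.mean(0),b.mean(0);H=(a-ca).T@(b-cb)
    th=np.arctan2(H[0,1]-H[1,0],H[0,0]+H[1,1]);R=np.array([[np.cos(th),-np.sin(th)],[np.sin(th),np.cos(th)]]);t=cb-R@ca
    return th,t,np.linalg.norm((a@R.T+t)-b,axis=1)
E
python3 - <<'E'
from h import *
np.set_printoptions(suppress=True,precision=2)
d=load('top0')
c=lambda u,v,z:onz(d,u/3.4+150,v/3.4+205,z)[:2]
W=[c(415,42,90),c(748,90,90),c(727,278,90),c(386,237,90)]
th,t,r=rigid([[75,70],[75,-185],[-75,-185],[-75,70]],W);print(th,t,r)
R=np.array([[np.cos(th),-np.sin(th)],[np.sin(th),np.cos(th)]])
print('clamp',R@[0,-55]+t,'open',R@[0,-140]+t, 'knob seen',c(566,158,134))
# shred disc: plate ring & bar
print('disc plate',c(85,160,49),'slice',c(100,325,49),'bar ends',c(46,150,84),c(110,153,84))
print(monitor.get_obs()['tool_pos'])
E
```

```text
-0.20518855506651226 [545.72  -5.33] [6.69 9.4  8.59 7.38]
clamp [534.51 -59.18] open [ 517.19 -142.39] knob seen [527.86 -59.23]
disc plate [568.14 291.9 ] slice [446.09 284.04] bar ends [570.3  311.52] [564.76 265.85]
[ 215.34 -478.47  245.  ]
```

Call:
servo_tool:
  linear:
    - [0.23,-0.126,0]
    - [0.23,-0.126,0]
    - [0.23,-0.126,0]
    - [0.23,-0.126,0]
    - [0.23,-0.126,0]
    - [0.23,-0.126,0]
    - [0.23,-0.126,0]
    - [0.23,-0.126,0]
  spin: [0,0,0,0,0,0,0,0]
  hand: 1

```text
time: 1.15
tool_pos: [469.1, -142.4, 245.4]
tcp_rot: [3.142, 0.0, 0.423]
contact_force: [0.9, -0.5, -0.2]
grip_width: 91.6
finger_force: 0.0
```

Call:
servo_tool:
  linear:
    - [0.23,-0.126,0]
    - [0.2,-0.12,0]
    - [0,0,0]
    - [0,0,0]
    - [0,0,0]
    - [0,0,0]
    - [0,0,0]
    - [0,0,0]
  spin: [0,0,0.1,0.1,0.1,0.065,0,0]

```text
time: 2.15
tool_pos: [526.5, -63.8, 245.4]
tcp_rot: [3.142, 0.0, -0.149]
contact_force: [-0.4, -0.8, -0.4]
grip_width: 92.3
finger_force: 0.0
```

Run:
```python
from h import *
grab('wrist','w1');grab('top','t1')
d=load('w1');print(d['world_to_cam'].round(3).tolist(),d['frame'].mean())
cv2.imwrite('pics/w1b.png',cv2.convertScaleAbs(d['frame'],alpha=1.5))
```

```text
[[-0.148, -0.989, -0.0, 15.035], [-0.953, 0.142, 0.269, 476.328], [-0.266, 0.04, -0.963, 531.556], [0.0, 0.0, 0.0, 1.0]] 141.13023980034723
```

View pics/w1b.png

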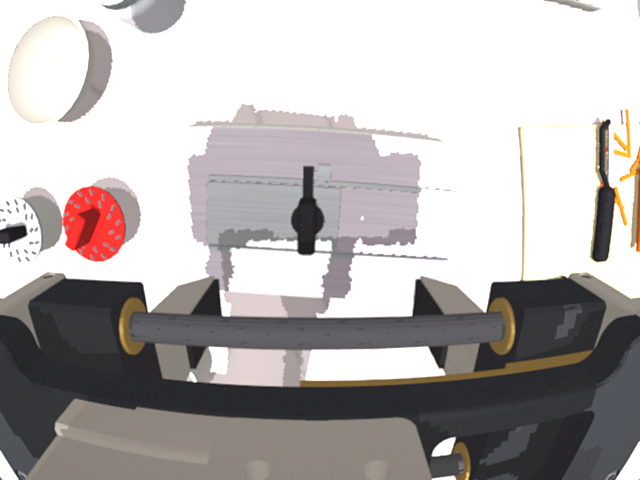

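The wrist view shows the cover corners at about (208,181), (340,187), (337,247) and (208,243). The knob's bar runs (307,198)-(306,254), its arm tip is at (309,167), and the post is at (324,172).

Run:
```python
from h import *
np.set_printoptions(suppress=True,precision=2)
d=load('w1')
c=lambda u,v,z:onz(d,u,v,z,True)[:2]
C=[c(208,181,96),c(340,187,96),c(337,247,96),c(208,243,96)];print(np.array(C), [np.linalg.norm(C[i]-C[(i+1)%4]) for i in range(4)])
th,t,r=rigid([[26,54],[26,-54],[-26,-54],[-26,54]],C);print('cover',th,t,r)
print('post',c(324,172,102),'armtip',c(309,167,102),'barend lo',c(306,254,134),'base disc',c(307,220,100))
# dark mask of the knob
f=d['frame'].max(2); m=(f<60).astype(np.uint8); n,l,s,cc=cv2.connectedComponentsWithStats(m[150:262,280:340])
i=1+s[1:,4].argmax(); ys,xs=np.where(l==i)
for y in range(ys.min(),ys.max()+1,4): x=xs[ys==y]; print(y+150,x.min()+280,x.max()+280)
```

```text
[[579.06  16.53]
 [557.59 -86.45]
 [509.59 -77.52]
 [528.61  27.51]] [np.float64(105.1882005770358), np.float64(48.82441298075576), np.float64(106.74059827650316), np.float64(51.63356625105659)]
cover -0.19359725575071257 [543.71 -29.98] [1.58 1.97 1.84 0.5 ]
post [571.58 -75.76] armtip [577.03 -65.09] barend lo [519.28 -54.71] base disc [536.13 -57.19]
167 304 312
171 304 312
175 304 312
179 303 312
183 303 312
187 303 312
191 303 312
195 303 312
199 301 314
203 299 315
207 297 317
211 294 320
215 292 322
219 292 323
223 292 322
227 293 321
231 296 318
235 298 315
239 298 314
243 298 313
247 298 313
251 298 314
```

Call:
servo_tool:
  linear:
    - [0.048,-0.037,0]
    - [0,0,0.19]
    - [0,0,0.19]
    - [0,0,0.1]
    - [0,0,0.06]
    - [0,0,0.032]
    - [0,0,0]
    - [0,0,0]
  spin: [0.013,0,0,0,0,0,0,0]

```text
time: 3.25
tool_pos: [537.7, -58.0, 131.9]
tcp_rot: [3.141, -0.002, -0.171]
contact_force: [-0.8, 0.0, -0.2]
grip_width: 92.1
finger_force: 0.0
```

Call:
servo_tool:
  linear:
    - [0,0,0]
    - [0,0,0]
    - [0,0,0]
    - [0,0,0]
    - [0,0,0]
    - [0,0,0]
    - [0,0,0]
    - [0,0,0]
  spin: [0,0,0,0,0,0,0,0]
  hand: -1

```text
time: 4.25
tool_pos: [537.2, -57.9, 131.1]
tcp_rot: [3.142, -0.0, -0.171]
contact_force: [0.7, -0.4, -0.2]
grip_width: 16.3
finger_force: 0.0
```

Call:
servo_tool:
  linear:
    - [0,0,0]
    - [0,0,0]
    - [0,0,0]
    - [0,0,0]
    - [0,0,0]
    - [0,0,0]
    - [0,0,0]
    - [0,0,0]
  spin: [0,0,-0.11,-0.11,-0.11,-0.11,-0.11,-0.11]

```text
time: 5.25
tool_pos: [537.2, -57.8, 131.1]
tcp_rot: [-3.141, -0.0, 0.871]
contact_force: [-0.0, 0.2, 1.0]
grip_width: 13.0
finger_force: 30.0
```

Call:
servo_tool:
  linear:
    - [0,0,0]
    - [0,0,0]
    - [0,0,0]
    - [0,0,0]
    - [0,0,0]
    - [0,0,0]
    - [0,0,0]
    - [0,0,0]
  spin: [-0.1,-0.07,0,0,0,0,0,0]

```text
time: 6.25
tool_pos: [537.1, -57.8, 131.1]
tcp_rot: [-3.141, -0.0, 1.133]
contact_force: [0.4, 2.2, 0.6]
grip_width: 12.5
finger_force: 30.0
```

Call:
servo_tool:
  linear:
    - [-0.07,0.0174,0]
    - [-0.07,0.0174,0]
    - [-0.07,0.0174,0]
    - [-0.07,0.0174,0]
    - [-0.07,0.0174,0]
    - [-0.07,0.0174,0]
    - [0,0,0]
    - [0,0,0]
  spin: [0,0,0,0,0,0,0,0]

```text
time: 7.25
tool_pos: [519.0, -142.0, 130.9]
tcp_rot: [-3.138, -0.002, 1.132]
contact_force: [-3.9, 9.9, 5.4]
grip_width: 12.5
finger_force: 30.0
```

Call:
servo_tool:
  linear:
    - [0,0,0]
    - [0,0,0]
    - [0,0,0]
    - [0,0,0]
    - [0,0,-0.1]
    - [0,0,-0.16]
    - [0,0,-0.2]
    - [0,0,-0.2]
  spin: [0,0,0,0,0,0,0,0]
  hand: 1

```text
time: 8.25
tool_pos: [520.4, -142.9, 264.3]
tcp_rot: [3.141, 0.0, 1.133]
contact_force: [-0.0, -0.7, -0.4]
grip_width: 87.8
finger_force: 0.0
```

Run:
```python
from h import *
d=grab('wrist','w2');cv2.imwrite('pics/w2b.png',d['frame']); print(d['frame'].mean())
```

```text
139.46469835069445
```

View pics/w2b.png

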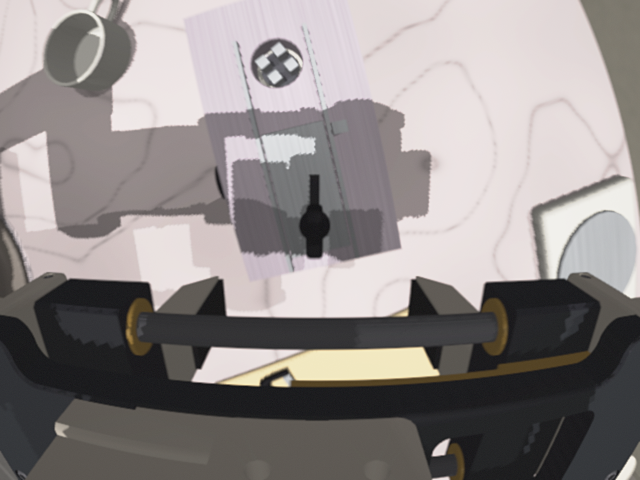

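The cover is open with the clamp clear of the post. The socket is visible at (277,63) with its dark cross slot lying diagonally. Next I go above the disc.

Call:
servo_tool:
  linear:
    - [0.259,-0.088,0]
    - [0.259,-0.088,0]
    - [0.259,-0.088,0]
    - [0.259,-0.088,0]
    - [0.259,-0.088,0]
    - [0.259,-0.088,0]
    - [0.259,-0.088,0]
    - [0.259,-0.088,0]
  spin: [0,0,0,0,0,0,0,0]

```text
time: 9.3
tool_pos: [568.8, 293.9, 262.9]
tcp_rot: [3.141, 0.0, 1.133]
contact_force: [1.7, -0.6, 0.2]
grip_width: 91.7
finger_force: 0.0
```

Call:
servo_tool:
  linear:
    - [0,0,0]
    - [0,0,0.1]
    - [0,0,0.1]
    - [0,0,0.1]
    - [0,0,0]
    - [0,0,0]
    - [0,0,0]
    - [0,0,0]
  spin: [-0.1,-0.1,0,0,0,0,0,0]

```text
time: 10.3
tool_pos: [568.9, 292.3, 203.8]
tcp_rot: [3.14, -0.001, 1.447]
contact_force: [0.3, 0.0, 1.0]
grip_width: 91.7
finger_force: 0.0
```

Run:
```python
from h import *
d=grab('wrist','w3');print(d['frame'].mean(),monitor.get_obs()['tool_pos'])
f=d['frame'];m=(f.max(2)<70).astype(np.uint8)[:268]
n,l,s,c=cv2.connectedComponentsWithStats(m)
for i in range(1,n):
    if s[i,4]>250: print(s[i],c[i])
w=load('w2');cr=cv2.resize(w['frame'][25:105,225:330],None,fx=4,fy=4,interpolation=cv2.INTER_CUBIC)
o=np.zeros((480,1060,3),np.uint8);o[:480,:640]=f;o[:320,640:]=cr;cv2.imwrite('pics/w3b.png',cv2.resize(o,None,fx=.75,fy=.75,interpolation=cv2.INTER_AREA))
```

```text
142.92860026041666 [568.88772848 292.21821105 203.66881729]
[322   0  58  13 409] [342.58679707   4.09290954]
[ 308  203   20   59 1067] [317.59606373 232.12652296]
[151 240  38  28 820] [170.34512195 255.0304878 ]
```

View pics/w3b.png

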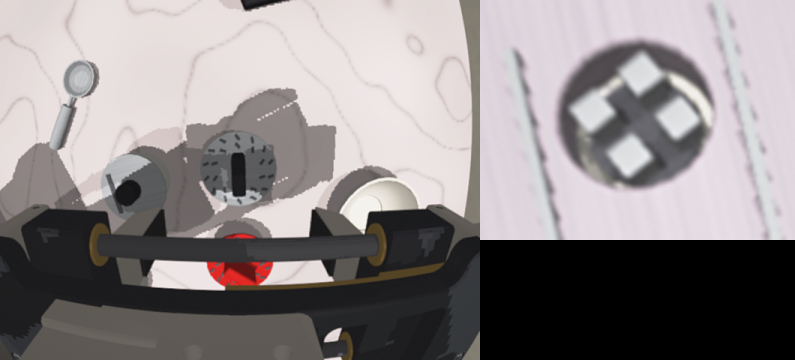

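The disc's bar is upright in the image at (318,232) and the plate is centred near (318,224). The slice disc is at (168,245). In the socket crop, the four lands are at (642,72), (592,111), (630,157) and (680,116), with the slot between them.

Run:
```python
from h import *
np.set_printoptions(suppress=True,precision=2)
d=load('w3');c=lambda u,v,z:onz(d,u,v,z,True)[:2]
f=d['frame'];m=(f.max(2)<70).astype(np.uint8);m[:200]=0;m[265:]=0;m[:,:300]=0;m[:,335:]=0
ys,xs=np.where(m)
for y in range(203,263,6): x=xs[ys==y];print(y,x.min(),x.max())
g=f.astype(int); sat=(g.max(2)-g.min(2))
E1=[c(318,y,84) for y in(203,262)];print('bar ends@84',E1,np.linalg.norm(E1[0]-E1[1]))
for s in [(267,224),(369,224),(318,174),(318,274)]: print('plate edge',c(*s,49))
w=load('w2');k=lambda u,v:onz(w,(u/.75-640)/4+225,v/.75/4+25,89,True)[:2]
P=np.array([k(642,72),k(592,111),k(630,157),k(680,116)]);print(P,P.mean(0))
for i in range(2):
    for j in range(4):
        e=P[(j+1)%4]-P[j]
        if i==0: print('edge',np.linalg.norm(e),np.degrees(np.arctan2(e[1],e[0]))%90)
W=[k(*s) for s in[(557,112),(714,112),(636,40),(640,190)]];print('well',W)
```

```text
203 321 321
209 308 326
215 308 326
221 308 326
227 308 327
233 308 327
239 309 327
245 309 327
251 309 334
257 311 326
bar ends@84 [array([572.71, 319.72]), array([567.35, 276.2 ])] 43.85304602365178
plate edge [528.77 301.76]
plate edge [611.34 291.49]
plate edge [574.99 336.84]
plate edge [564.73 253.64]
[[554.89   7.07]
 [537.54   3.  ]
 [541.38 -14.16]
 [558.89  -9.55]] [548.18  -3.41]
edge 17.82078195457656 13.19787555385551
edge 17.58910258956489 12.581538572324462
edge 18.114324144379204 14.746810211671317
edge 17.098721000677767 13.525322150906646
well [array([528.63,   7.42]), array([567.87, -12.63]), array([557.42,  16.64]), array([539.83, -24.08])]
```

Call:
servo_tool:
  linear:
    - [0.017,0.003,0]
    - [0,0,0.2]
    - [0,0,0.2]
    - [0,0,0.12]
    - [0,0,0.09]
    - [0,0,0.05]
    - [0,0,0]
    - [0,0,0]
  spin: [0,0,0,0,0,0,0,0]

```text
time: 11.35
tool_pos: [570.4, 295.7, 72.2]
tcp_rot: [3.14, -0.001, 1.447]
contact_force: [-0.5, -0.1, -0.5]
grip_width: 92.2
finger_force: 0.0
```

Call:
servo_tool:
  linear:
    - [0,0,0]
    - [0,0,0]
    - [0,0,0]
    - [0,0,0]
    - [0,0,0]
    - [0,0,0]
    - [0,0,0]
    - [0,0,0]
  spin: [0,0,0,0,0,0,0,0]
  hand: -1

```text
time: 12.35
tool_pos: [569.7, 295.5, 71.1]
tcp_rot: [-3.142, 0.0, 1.447]
contact_force: [0.2, -0.4, -0.0]
grip_width: 16.4
finger_force: 0.0
```

Call:
servo_tool:
  linear:
    - [0,0,0]
    - [0,0,0]
    - [0,0,-0.05]
    - [0,0,-0.1]
    - [0,0,-0.15]
    - [0,0,-0.2]
    - [0,0,-0.12]
    - [0,0,-0.05]
  spin: [0,0,0,0,0,0,0,0]

```text
time: 13.35
tool_pos: [570.2, 295.7, 207.3]
tcp_rot: [3.139, -0.001, 1.447]
contact_force: [-1.3, 0.3, -0.7]
grip_width: 13.7
finger_force: 30.0
```

Run:
```python
from h import *
d=grab('wrist','w4')
cv2.imwrite('pics/w4b.png',d['frame'][100:300,200:440].repeat(2,0).repeat(2,1))
print(monitor.get_obs())
```

```text
{'time': 13.4, 'joint_positions': array([ 3.59196471e-01,  5.86236894e-01,  1.23108298e+00, -1.06443897e-04,
        1.32103223e+00,  4.83010375e-01]), 'dq': array([-0.0012074 ,  0.02155701,  0.03087197, -0.00037763, -0.04121732,
        0.00167945]), 'tau': array([-1.28353424e-01, -5.31565082e+01, -2.34386927e+01,  7.00677303e-02,
        4.07996611e-02, -9.46077307e-04]), 'tool_pos': array([570.24127188, 295.6927769 , 207.57007617]), 'tcp_rot': array([ 3.13867488e+00, -1.41364364e-03,  1.44701063e+00]), 'contact_force': array([-0.01834314, -0.09387454, -0.26656021]), 'moment': array([ 0.02602808, -0.09337263, -0.06452445]), 'finger_force': 29.964762926101685, 'grip_width': 13.82209911393889}
```

View pics/w4b.png

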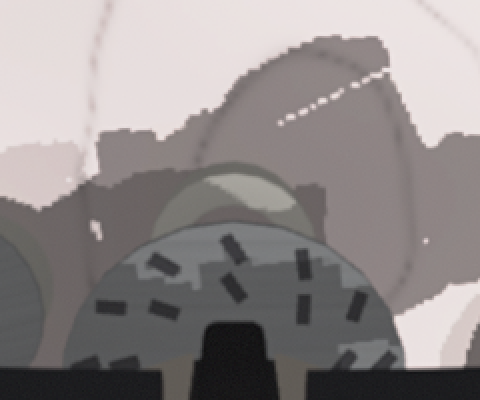

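The disc is held. The plate's front edge is at crop (236,222), i.e. full pixel (318,211), and the bar is square in the pads. I'll use that edge to find the disc's centre offset along the bar.

Run:
```python
from h import *
d=load('w4');o=monitor.get_obs();p=o['tool_pos'];y=o['tcp_rot'][2]
R=np.array([[np.cos(y),np.sin(y)],[np.sin(y),-np.cos(y)]])
z=p[2]-22.1
for u,v in [(318,211)]: print(R@(onz(d,u,v,z,True)[:2]-p[:2]))
# plate edge points to fit circle of r 42: trace from crop
pts=np.array([R@(onz(d,200+a/2,100+b/2,z,True)[:2]-p[:2]) for a,b in [(236,222),(160,240),(310,240),(105,280),(362,280),(80,310),(390,310)]]);print(pts.round(1))
from scipy.optimize import least_squares
print(least_squares(lambda c:np.hypot(*(pts-c).T)-42,[0,0]))
```

```text
[41.1059605  -0.18437154]
[[ 41.1  -0.2]
 [ 37.1 -17. ]
 [ 37.1  16.2]
 [ 27.9 -29.8]
 [ 27.9  28.4]
 [ 20.7 -36. ]
 [ 20.7  35.3]]
     message: `ftol` termination condition is satisfied.
     success: True
      status: 2
         fun: [ 6.680e-01  3.445e-02  1.096e-01 -4.468e-01 -7.729e-01
               -4.802e-02  1.773e-01]
           x: [-1.561e+00 -4.964e-01]
        cost: 0.6450826356572601
         jac: [[-1.000e+00 -7.313e-03]
               [-9.194e-01  3.934e-01]
               ...
               [-5.313e-01  8.472e-01]
               [-5.274e-01 -8.496e-01]]
        grad: [ 4.451e-07  6.164e-08]
  optimality: 4.450547949619299e-07
 active_mask: [ 0.000e+00  0.000e+00]
        nfev: 5
        njev: 5
```

Call:
servo_tool:
  linear:
    - [-0.2515,0.0335,-0.07]
    - [-0.2515,0.0335,-0.07]
    - [-0.2515,0.0335,0]
    - [-0.2515,0.0335,0]
    - [-0.2515,0.0335,0]
    - [-0.2515,0.0335,0]
    - [-0.2515,0.0335,0]
    - [-0.2515,0.0335,0]
  spin: [0,0,0,0,0,0,0,0]

```text
time: 14.4
tool_pos: [572.5, -112.0, 231.9]
tcp_rot: [-3.14, -0.0, 1.447]
contact_force: [0.1, -0.0, -2.1]
grip_width: 14.0
finger_force: 30.0
```

Call:
servo_tool:
  linear:
    - [0,0,0]
    - [0,0,0]
    - [0,0,0]
    - [0,0,0]
    - [0,0,0]
    - [0,0,0]
    - [0,0,0]
    - [0,0,0]
  spin: [-0.11,-0.11,-0.009,0,0,0,0,0]

```text
time: 15.4
tool_pos: [573.2, -110.5, 233.2]
tcp_rot: [3.141, 0.0, 1.806]
contact_force: [0.2, 0.1, -1.4]
grip_width: 13.9
finger_force: 30.0
```

Run:
```python
from h import *
d=grab('wrist','w5')
x,y=proj(d,[548.2,-3.4,89],True);print(x,y,monitor.get_obs()['tool_pos'],monitor.get_obs()['tcp_rot'])
x0=int(x)-30;y0=int(y)-30;print(x0,y0)
a=cv2.resize(d['frame'][y0:y0+60,x0:x0+60],(420,420),interpolation=cv2.INTER_CUBIC)
b=cv2.resize(d['frame'][190:270,210:430],None,fx=3.6,fy=2,interpolation=cv2.INTER_CUBIC)
o=np.zeros((590,800,3),np.uint8);o[:420,:420]=a;o[425:585,:792]=b;cv2.imwrite('pics/w5b.png',o)
```

```text
318.37666371839606 90.57474602146914 [ 573.1980968  -110.4389832   233.13646213] [3.14153542e+00 1.09443588e-04 1.80652002e+00]
288 60
```

View pics/w5b.png

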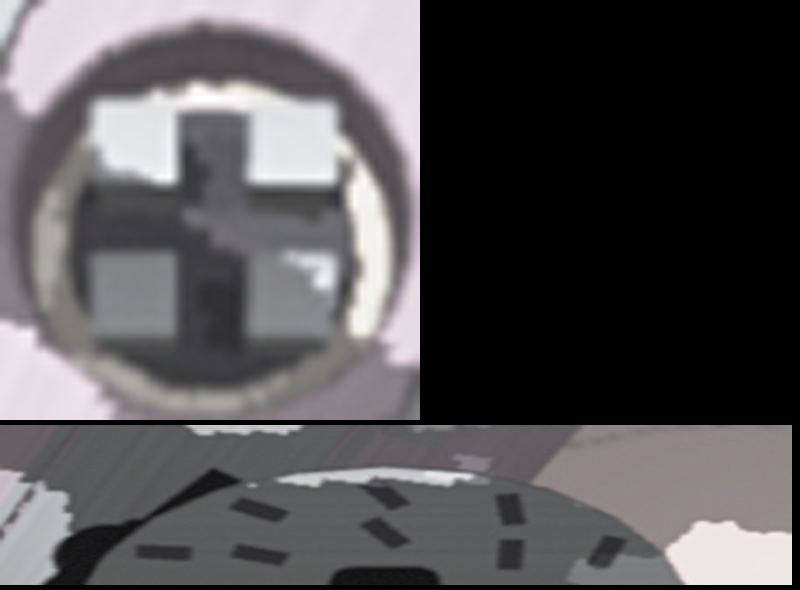

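The socket's slot edges in the crop are at columns 178/247 and rows 185/251. That puts its centre at full pixel (317.9,90.7), already aligned in yaw. The plate arc's top is at full pixel (317,211.5), with its sides at columns 236 and 398 on row 266.5.

Run:
```python
from h import *
from scipy.optimize import least_squares
d=load('w5');o=monitor.get_obs();p=o['tool_pos'];y=o['tcp_rot'][2]
R=np.array([[np.cos(y),np.sin(y)],[np.sin(y),-np.cos(y)]])
T=lambda u,v,z:R@(onz(d,u,v,z,True)[:2]-p[:2])
s=T(288+213.8/7-.5,60+218.5/7-.5,89);print('slot tool',s, onz(d,317.9,90.7,89,True))
k=lambda a,b:288+(a+.5)/7-.5 if b else 60+(a+.5)/7-.5
print('slot edges',T(k(178,1),k(218,0),89),T(k(247,1),k(218,0),89),T(k(213,1),k(185,0),89),T(k(213,1),k(251,0),89))
e=T(k(178,1),k(110,0),89)-T(k(178,1),k(330,0),89);print('tilt',e)
pts=np.array([T(210+a/3.6,190+(b-425)/2,p[2]-22.1) for a,b in [(385,468),(300,473),(470,473),(95,578),(678,578),(640,545),(150,521)]]);print(pts.round(1))
c=least_squares(lambda c:np.hypot(*(pts-c).T)-42,[0,0]).x;print('disc',c,'move',s-c)
```

```text
slot tool [109.80874962   0.44248498] [547.87654976  -3.57788605  89.        ]
slot edges [109.81092206  -3.32467335] [109.81949435   4.03921226] [113.46403042   0.40948395] [106.16550302   0.41155683]
tilt [ 2.43380984e+01 -5.36004008e-03]
[[ 41.1  -0.4]
 [ 40.  -10.9]
 [ 40.   10. ]
 [ 15.2 -38. ]
 [ 15.2  37.6]
 [ 23.3  32. ]
 [ 29.  -30. ]]
disc [-1.235453   -0.73767423] move [111.04420262   1.18015921]
```

Call:
servo_tool:
  linear:
    - [0.12,0.005,0]
    - [0.15,0,0]
    - [0.15,0,0]
    - [0.1,0,0]
    - [0.0345,0,0.1]
    - [0,0,0.14]
    - [0,0,0.1]
    - [0,0,0]
  spin: [0,0,0,0,0,0,0,0]

```text
time: 16.45
tool_pos: [547.2, -1.8, 163.8]
tcp_rot: [-3.138, -0.001, 1.807]
contact_force: [0.1, 0.5, -0.5]
grip_width: 14.0
finger_force: 30.0
```

Call:
servo_tool:
  linear:
    - [0,0,0]
    - [0,0,0.02]
    - [0,0,0.02]
    - [0,0,0.015]
    - [0,0,0.01]
    - [0,0,0.005]
    - [0,0,0]
    - [0,0,0]
  spin: [0,0,0,0,0,0,0,0]

```text
time: 17.45
tool_pos: [548.3, -2.4, 151.2]
tcp_rot: [3.141, 0.0, 1.807]
contact_force: [0.1, -0.1, -0.5]
grip_width: 14.4
finger_force: 30.0
```

Call:
servo_tool:
  linear:
    - [0,0,0.02]
    - [0,0,0.02]
    - [0,0,0.02]
    - [0,0,0.02]
    - [0,0,0.01]
    - [0,0,0.01]
    - [0,0,0]
    - [0,0,0]
  spin: [0,0,0,0,0,0,0,0]

```text
time: 18.45
tool_pos: [548.1, -2.4, 131.4]
tcp_rot: [-3.142, 0.0, 1.807]
contact_force: [-2.7, 0.4, 3.3]
grip_width: 13.7
finger_force: 30.0
```

Call:
servo_tool:
  linear:
    - [0,0,0.01]
    - [0,0,0.01]
    - [0,0,0.01]
    - [0,0,0.005]
    - [0,0,0]
    - [0,0,0]
    - [0,0,0]
    - [0,0,0]
  spin: [0,0,0,0,0,0,0,0]

```text
time: 19.45
tool_pos: [548.3, -2.4, 124.9]
tcp_rot: [3.141, 0.0, 1.807]
contact_force: [-5.1, 0.9, 10.7]
grip_width: 14.2
finger_force: 30.0
```

Call:
servo_tool:
  linear:
    - [0,0,0.005]
    - [0,0,0.004]
    - [0,0,0]
    - [0,0,0]
    - [0,0,0]
    - [0,0,0]
    - [0,0,0]
    - [0,0,0]
  spin: [0,0,0,0,0,0,0,0]

```text
time: 20.45
tool_pos: [548.4, -2.4, 124.7]
tcp_rot: [3.14, 0.001, 1.807]
contact_force: [-8.9, 0.5, 23.2]
grip_width: 14.0
finger_force: 30.0
```

Call:
servo_tool:
  linear:
    - [0,-0.003,0]
    - [0,0,0]
    - [0,0,0]
    - [0,0,0]
    - [0,0,0]
    - [0,0,0]
    - [0,0,0]
    - [0,0,0]
  spin: [0,0,0,0,0,0,0,0]

```text
time: 21.45
tool_pos: [548.2, -2.5, 124.7]
tcp_rot: [3.139, 0.001, 1.807]
contact_force: [-7.7, 2.1, 21.1]
grip_width: 13.8
finger_force: 30.0
```

Run:
```python
from h import *
d=grab('scene','s6')
cv2.imwrite('pics/s6b.png',cv2.resize(d['frame'][150:350,200:520],None,fx=2.4,fy=2.4,interpolation=cv2.INTER_CUBIC))
o=monitor.get_obs();print(o['tool_pos'],o['contact_force'])
```

```text
[548.24730295  -2.42907    124.74275605] [-7.29793276  1.439077   21.70215865]
```

View pics/s6b.png

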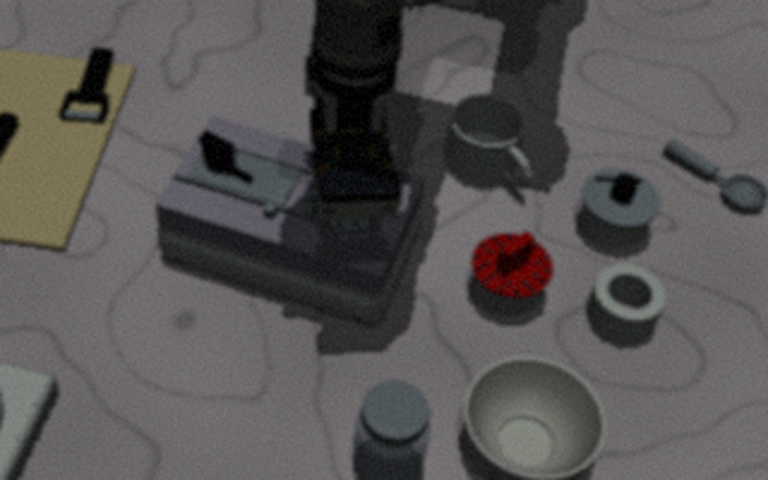

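The scene view shows the disc down on the shredder at crop (350,205), the cover back with the knob at (220,155), and the stand empty at (628,290). Nothing else has moved, and the tool reads a steady 22 N downward press, so I'm handing in.

```bash
python3 -c "
from plant import workorder;print(workorder.close_job())"
```

```text
the job is handed in; nothing more can be done
None
```

I handed the job in at about 21.5 s: clamp turned to about 1.3 rad, cover slid fully back, and the shredding disc meshed, fully home and still gripped, pressing the socket to its stop at about 22 N; the hand-in gave no verdict.

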